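# Seat a toy wagon in the engraving jig and clamp it

## Robot

A 6-joint arm with a two-finger parallel gripper is mounted at the origin on the work surface. World frame = base frame: x ahead of the robot, y to its left, z up, the work surface at z = 0. Lengths are in m, angles in rad, forces in N, time in s.
With the tool pointing down it reaches from about 0.375 to 0.9 m from the base axis. Payload 3.1 kg.
Tool frame: the origin (TCP) lies at the very end of the fingers, on their centre line; the grasp point (between the pads) lies 19 mm behind it; y points along the fingers, x is the direction in which the jaws open and shut, and the axes are right-handed (so a half turn about y gives the same grasp; the last joint's range is limited). The gripper opens to 87 mm and grips with 3 to 60 N. Pads are 19 mm wide; open, the fingers measure 117 mm over their backs; the gripper's body (75 mm by 190 mm) begins 51 mm behind the grasp point.
Start: joints at [1.121, 0.527, 1.433, -0, 1.181, -0.178], TCP at [0.167, 0.602, 0.223] pointing down, gripper open.
Joint ranges: [-3.08, 3.08], [-0.75, 2.2], [0.22, 2.44], [-1.43, 4.57], [0, 2.65], [-2.85, 2.85]. Speed limits (rad/s): [2.79, 2.79, 3.14, 3.14, 3.14, 3.14].

## Interface

Orientations are given as a unit quaternion [x, y, z, w].
In Python, from rig import robot gives the robot as it stands.
- The arm moves only by the shell command python3 -m creep 'ROWS' [FORCE]. ROWS is JSON, a list of rows, each a list of 3 entries, a list of its own where there are three numbers: the shift along the tool's x, y, z in mm, then the turn about the tool's y in rad, then the opening, from 0 (shut) to 1 (fully open). A call has 1 to 8 rows; each row shifts and turns the commanded pose from where the row before left it, along the tool's axes as they then stand; what a row does not reach is not made up. A row lasts 1/10 s, in which the tool goes at most 50 mm and 8.59 degrees, less where a joint would pass 70% of its speed; a pose out of reach is approached as far as the arm can. A call with a gripper value outside its range is refused whole. The fingers move at their own pace and stop on an object; FORCE is the grip in N (left out, the last holds). Time passes only in rows, so rows that do not move let the fingers close. It gives the time, the measured TCP pose, the force and the opening at its end, in the units of the state.
- robot.get_obs(): the state, without advancing time (a new reading comes with each control period).
- robot.camera(name): name is "side" or "top" or "wrist"; returns a dict with "pixels" (420x560x3 uint8, red, green, blue), "fx", "fy", "cx", "cy" (pixels), "position" and "rotation" of the camera in the world. Camera axes: x right, y up, looking along -z (the intrinsics and any distortion apply to the point x, -y, -z); pixel columns grow to the right and rows downward; lengths in m; the calibration is good to about 2 mm. The wrist camera is an equidistant fisheye: a pixel r from the principal point sees the ray r / f radians off the axis. A picture is of the moment at which its call begins. There is no depth.
- robot.hand_in(): hands the job in, once; it reports no verdict.
The state is a dict: "time": time; "q": joint angles; "joint_velocities": joint speeds; "joint_torque": joint torques, N m; "position": TCP position; "tool_rot": TCP orientation; "ft_force": force on the tool from outside, world axes, zero at the start; "moment": the same for the moment, N m; "grip_width": finger opening in m.
Only numpy, scipy, OpenCV 4.12 (cv2) and the standard library are available. Lean on these libraries where they do the work, as an engineer would, in place of code of your own. Each camera call takes 0.05 s, during which the arm holds its last target.

## Task

Take the plain, unpainted beech wagon body and set it gently, slots down, into the channel of the engraving jig; find the two locating keys by feel, sliding the wagon along the channel until its slots drop over them, and press it down past the spring plungers until it sits solidly and fully home, without forcing it. Only then, with the wagon fully down, swing the toggle clamp's red handle all the way over to its stop so that the clamp bears on the wagon, and let go. Leave the painted wagons and everything else on the counter where they are.

Things in the scene. Friction and masses are not known exactly. Their poses are not given: they have to be found in the camera images.
- wagon_center (a point): Centre (half-way up) of the loose plain beech toy wagon body, unpainted, no wheels: 36 mm wide (x), 96 mm long (y, with a steel magnet disc 3 mm out of each end), 34 mm high, about 75 g, flat on top, z up. Two square axle slots run across its underside, 11 mm wide, 10 mm deep, 24 mm either side of the middle. Its long lower edges are bevelled. Alike both ways round.
- wagon: The whole beech wagon, origin at the centre of its underside, axes as above.
- jig: Engraving jig bolted to the counter. Origin on the counter under the middle of its channel, z up, channel along y; the toggle clamp stands beyond the channel's -y end, the +y end is open and free. Grey base plate: 110 mm in x, y from -157 to +85 mm; its top, the seat, is 14 mm above the counter. A wagon pressed or pushed on the jig with over about 40 N by hand (65 N of contact in all, springs and knocks included) is damaged.
- seat_mid (a point): Middle of the seat, on the channel floor (jig x 0, y 0, z 14 mm). Dark steel rails either side: 14 mm high above the seat, 14 mm thick, y -62 to +62 mm, inner faces at x = +-19.2 mm (1.2 mm play each side of the wagon). A wagon fully home lies flat on the seat, its centre 31 mm and its top 48 mm above the counter, and stays by itself.
- rail_mid (a point): Point over the channel's middle, level with the rail tops (z 28 mm). Two square brass cross keys stand on the seat, 8 mm wide, 8 mm high, 48 mm apart along y, on an insert locked hard anywhere up to 12 mm either way of the middle: where is NOT reported. A wagon whose slots are not over the keys rides on them, 8 mm too high; over them it has 1.5 mm play each way.
- plungers_mid (a point): In the channel's middle, between four steel spring plungers (two in each rail at y = +-4.5 mm, 6 mm above the seat) that stick 2.6 mm into the channel and bear on the wagon's bevelled lower edges. A wagon whose slots have dropped over the keys still hangs on them, 2 to 6 mm high, perhaps leaning, until its top is pressed with about 5 to 17 N; then it goes down solid.
- clamp_handle (a joint): Angle of the clamp's handle (rad) about the jig's x direction: 1.2 to 1.45 at the start (open: handle nearly upright, clamp arm upright and clear of the channel), 0 when fully closed (handle level, pointing to the jig's -y, at its stop). It is stiff and stays where it is left, so the closed clamp holds. Swinging it takes about 7 N at the grip, 12 N over the last 0.06 rad as the foot bears on the wagon.
- clamp_arm (a joint): Angle of the clamp arm (rad), driven by the handle through a toggle link: 1.17 times the handle's angle, 1.4 to 1.7 open (upright), 0 closed (level, its rubber foot on the wagon's top at jig y -22 mm with about 6 N). Pivot at jig y -88, z 66 mm; the upright arm reaches to 150 mm above the counter.
- handle_pivot (a point): Pivot of the clamp handle, in jig axes at x 0, y -130 mm, z 78 mm.
- handle_grip (a point): Middle of the outer part of the handle's red plastic grip, 100 mm from the handle's pivot. The red grip is 18 mm wide along the jig's x, 15 mm thick, and reaches from 49 to 127 mm from the pivot. With handle angle h it lies, in jig axes from the pivot, at y = -100 mm cos h, z = +100 mm sin h. It can be pinched from above across its width and led along its arc.
- red_wagon_center (a point): Centre of the loose finished red wagon with wheels, 96 x 47 x 38 mm; a bystander.
- blue_wagon_center (a point): Centre of the loose finished blue wagon with wheels, 96 x 47 x 38 mm; a bystander.
- varnish_jar: Loose amber jar with yellow lid, 56 mm across, 75 mm high, origin under its centre; a bystander.
- pen_cup: Loose blue ceramic cup, 68 mm across, 85 mm high, origin under its centre; a bystander.
- peg_doll: Loose green wooden peg doll, 28 mm across, 63 mm high, origin under its centre; a bystander.
- mallet: Loose wooden mallet, 200 mm long, lying on the counter; a bystander.
- dust_brush: Loose wooden dusting brush, 180 mm long, lying on the counter; a bystander.
Mind the look-alikes: they are no part of the job. What is shaped like the wagon but orange is not meant.

How it is judged:
By the outcome, as a careful person would: the job done as asked, in the order asked, and still so for the second after the job is handed in, with the robot touching nothing.
It also fails if it takes over 69 s, if anything falls off the work surface, if the arm or the gripper's body presses on something with over 40 N, if the wrist force passes 120 N, or if a joint passes its speed limit or range.

## Working session

There is one attempt and no reset: what is moved stays moved. The work goes in short steps, Python scripts to look and compute and a shell command to move; the robot and the scene stay as the last step left them, time stands still between calls to the robot, and variables do not carry over. Pictures are saved under pics/ and viewed, and the job is handed in when it is done.

```bash
ls; mkdir -p pics; cat > h.py <<'E'
import cv2,numpy as np,json
from rig import robot
def snap(n,f):
    c=robot.camera(n); p=np.array(c["pixels"]); cv2.imwrite("pics/"+f+".png",p[:,:,::-1])
    d={k:(np.array(c[k]).tolist() if not np.isscalar(c[k]) else c[k]) for k in c if k!="pixels"}
    json.dump(d,open("pics/"+f+".json","w")); return d
E
python3 - <<'E'
from h import *
print(robot.get_obs())
for n in("top","side","wrist"): print(n,snap(n,n+"0"))
E
```

```text
pics
{'time': 0.0, 'q': array([ 1.12150016e+00,  5.28470193e-01,  1.43387858e+00, -6.33093220e-06,
        1.18136770e+00, -1.78489725e-01]), 'joint_velocities': array([ 4.11578606e-06,  6.96246168e-05,  1.51450846e-03, -1.44440909e-03,
        1.51491654e-04, -4.38478933e-04]), 'joint_torque': array([-4.35072971e-04, -4.40044677e+01, -1.76595676e+01,  6.33560889e-02,
        5.82658290e-02, -1.31522334e-04]), 'position': array([0.1668455 , 0.60157898, 0.22157669]), 'tool_rot': array([ 0.5632605 ,  0.42726099, -0.42859701, -0.56257467]), 'ft_force': array([-0.09670002,  0.38173708, -1.76232699]), 'moment': array([ 0.00082713, -0.02439458,  0.02295848]), 'grip_width': 0.08683067036205158}
top {'fx': 395.9249431254962, 'fy': 395.9249431254962, 'cx': 282.88082715364527, 'cy': 207.93623380230372, 'position': [0.529202103989512, -0.03850236336794667, 1.0703529689031763], 'rotation': [-0.020829875786811607, 0.03258012896079574, 0.7148208179601702, -0.6982376742072555]}
side {'fx': 409.3187558589825, 'fy': 409.3187558589825, 'cx': 279.9446142392725, 'cy': 214.47790066297478, 'position': [0.5485751520720197, 0.7179414714498534, 0.7376305802053349], 'rotation': [-0.006047479655954772, 0.41823220443035924, 0.9078099877889961, -0.03043480306615352]}
wrist {'fx': 325.19226210127806, 'fy': 325.19226210127806, 'cx': 277.60314955276027, 'cy': 207.0132731539024, 'position': [0.09827119152913856, 0.6207755608446829, 0.38332804987504526], 'rotation': [-0.10633620492108449, -0.07991594234958395, 0.5992746742318343, 0.7894149216386068]}
```

View pics/top0.png

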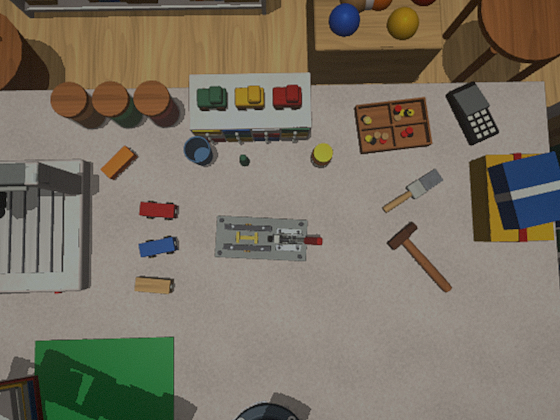

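View pics/side0.png

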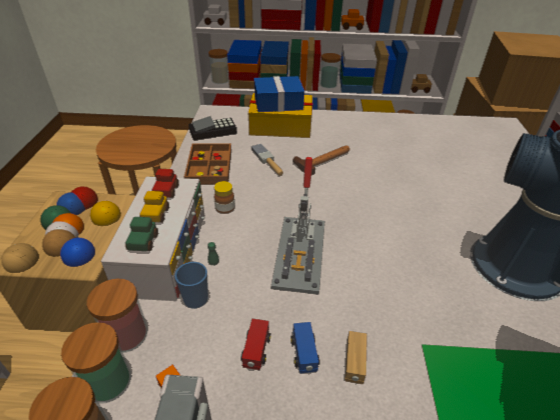

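View pics/wrist0.png

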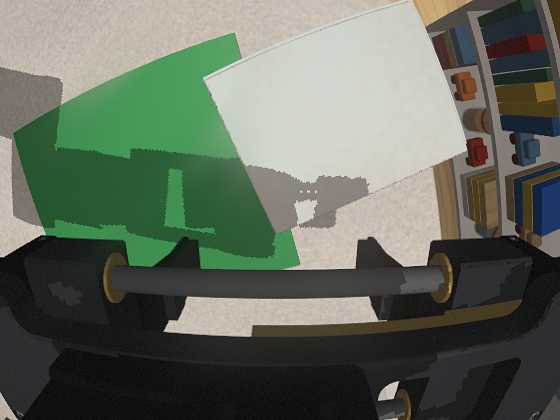

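```bash
python3 - <<'E'
import cv2
a=cv2.imread('pics/top0.png');s=cv2.imread('pics/side0.png')
def z(im,x,y,w,h,k,f): cv2.imwrite('pics/'+f,cv2.resize(im[y:y+h,x:x+w],None,fx=k,fy=k,interpolation=cv2.INTER_CUBIC))
z(a,120,190,80,120,5,'tw.png');z(a,205,205,130,65,6,'tj.png');z(s,265,150,70,150,4,'sj.png');z(s,330,320,60,70,8,'sw.png')
E
```

```text
(no output)
```

View pics/tw.png

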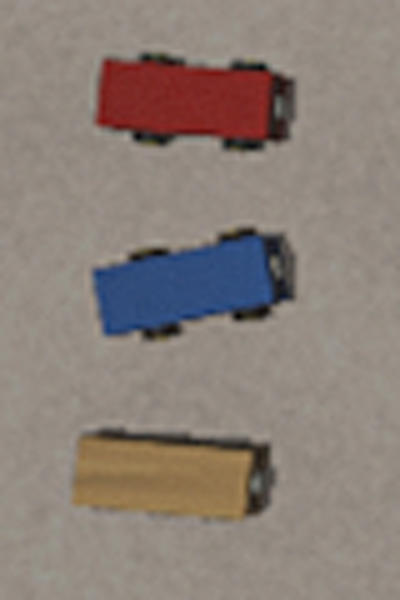

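View pics/tj.png

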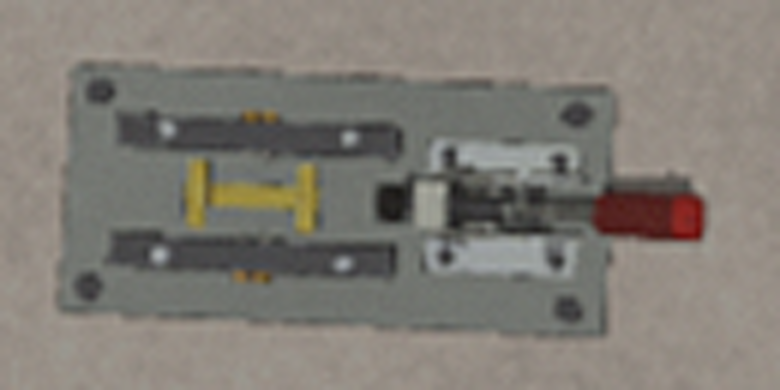

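View pics/sj.png

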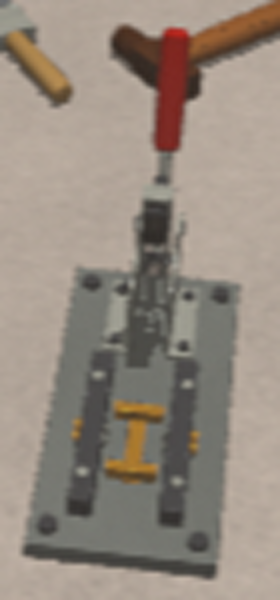

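View pics/sw.png

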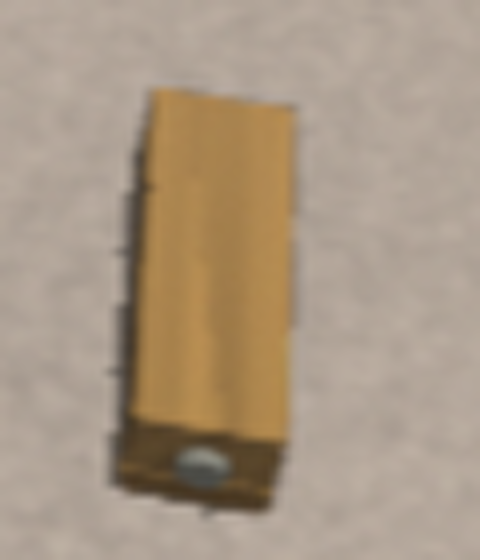

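```bash
cat >> h.py <<'E'
from scipy.spatial.transform import Rotation as R
def ray(f,u,v):
    d=json.load(open("pics/"+f+".json")); x=(u-d['cx'])/d['fx']; y=(v-d['cy'])/d['fy']
    if f.startswith('wrist'):
        r=np.hypot(x,y); s=np.sin(r)/r; c=np.array([x*s,-y*s,-np.cos(r)])
    else: c=np.array([x,-y,-1.])
    c=R.from_quat(d['rotation']).apply(c); return np.array(d['position']),c/np.linalg.norm(c)
def onz(f,u,v,z):
    p,d=ray(f,u,v); return p+d*(z-p[2])/d[2]
def tri(*obs):
    A=np.zeros((3,3));b=np.zeros(3);L=[]
    for o in obs:
        p,d=ray(*o);P=np.eye(3)-np.outer(d,d);A+=P;b+=P@p;L.append((p,P))
    x=np.linalg.solve(A,b); return x,[round(1e3*float(np.linalg.norm(P@(x-p))),1) for p,P in L]
def cr(u,v,k,ox,oy): return ((u+.5)/k-.5+ox,(v+.5)/k-.5+oy)
def proj(f,X):
    d=json.load(open("pics/"+f+".json")); c=R.from_quat(d['rotation']).inv().apply(np.array(X)-d['position'])
    if f.startswith('wrist'):
        n=np.hypot(c[0],c[1]); r=np.arctan2(n,-c[2]); return d['cx']+d['fx']*r*c[0]/n, d['cy']-d['fy']*r*c[1]/n
    return d['cx']-d['fx']*c[0]/c[2], d['cy']+d['fy']*c[1]/c[2]
E
python3 - <<'E'
from h import *
np.set_printoptions(precision=4,suppress=True)
T=lambda u,v:('top0',*cr(u,v,6,205,205)); S=lambda u,v:('side0',*cr(u,v,4,265,150))
W=lambda u,v:('top0',*cr(u,v,5,120,190)); X=lambda u,v:('side0',*cr(u,v,8,330,320))
def rep(n,a,b,z): print(n,*tri(a,b),'top@z',onz(*a,z)[:2],'side@z',onz(*b,z)[:2])
for n,a,b in [('TL',(78,64),(28,546)),('TR',(612,88),(82,268)),('BL',(62,306),(216,572)),('BR',(604,334),(240,284))]: rep(n,T(*a),S(*b),.014)
for n,a,b in [('TL',(88,432),(133,415)),('TR',(250,450),(152,90)),('BL',(73,504),(285,440)),('BR',(245,516),(296,107))]: rep('w'+n,W(*a),X(*b),.034)
rep('key+',T(197,193),S(132,468),.022)
rep('key-',T(307,197),S(140,411),.022)
for r in [(118,130),(402,140),(108,247),(397,262)]: print('rail',onz(*T(*r),.028))
rep('griptip',T(687,215),S(176,32),.2)
E
```

```text
TL [0.5935 0.1183 0.0085] [0.3, 0.3] top@z [0.5934 0.1175] side@z [0.5929 0.1228]
TR [ 0.5759 -0.1197  0.0136] [1.3, 1.3] top@z [ 0.5772 -0.1196] side@z [ 0.5746 -0.1191]
BL [0.4864 0.127  0.0058] [0.0, 0.0] top@z [0.4867 0.1257] side@z [0.4871 0.1337]
BR [ 0.4682 -0.1131  0.012 ] [0.2, 0.2] top@z [ 0.4685 -0.113 ] side@z [ 0.4682 -0.1109]
wTL [0.4396 0.325  0.0281] [0.1, 0.1] top@z [0.4402 0.3229] side@z [0.4404 0.3282]
wTR [0.4294 0.2402 0.0322] [0.7, 0.7] top@z [0.4289 0.2398] side@z [0.4303 0.2414]
wBL [0.4047 0.3309 0.0321] [1.1, 1.1] top@z [0.4037 0.3304] side@z [0.4062 0.3319]
wBR [0.3949 0.2429 0.0326] [0.3, 0.3] top@z [0.3954 0.2425] side@z [0.3949 0.2438]
key+ [0.5355 0.065  0.02  ] [0.5, 0.5] top@z [0.5349 0.0648] side@z [0.536  0.0668]
key- [0.5322 0.0167 0.0185] [0.2, 0.2] top@z [0.532  0.0165] side@z [0.5325 0.0201]
rail [0.5632 0.0983 0.028 ]
rail [ 0.5559 -0.0258  0.028 ]
rail [0.5124 0.1033 0.028 ]
rail [ 0.5028 -0.0225  0.028 ]
griptip [ 0.5219 -0.1319  0.1963] [0.3, 0.3] top@z [ 0.5216 -0.1315] side@z [ 0.5223 -0.126 ]
```

```bash
cat >> h.py <<'E'
np.set_printoptions(precision=4,suppress=True)
JO=np.array([.5340,.0385]); JY=-.071
def j2w(x,y): c,s=np.cos(JY),np.sin(JY); return JO+[c*x-s*y,s*x+c*y]
def go(x,y,z,yaw=None):
    "tool-frame shift (mm) at present axes, after-turn version if yaw given (jaw axis yaw, mod pi)"
    o=robot.get_obs(); M=R.from_quat(o['tool_rot']); m=M.as_matrix(); a=np.arctan2(m[1,0],m[0,0])
    d=np.array([x,y,z])-o['position']; print('t',round(o['time'],2),'pos',o['position'],'jaw yaw',round(a,4),'F',o['ft_force'],'w',o['grip_width'])
    print('shift now',1e3*M.inv().apply(d))
    if yaw is not None:
        t=(yaw-a+np.pi/2)%np.pi-np.pi/2; # world-z turn
        print('world turn',t,'tool-y turn',t*np.sign(m[2,1]), 'shift after turn',1e3*(R.from_rotvec([0,0,t])*M).inv().apply(d))
E
python3 - <<'E'
from h import *
o=robot.get_obs();m=R.from_quat(o['tool_rot']).as_matrix();print(m)
c=json.load(open('pics/wrist0.json'));print('cam in tool',m.T@(np.array(c['position'])-o['position']))
go(.4175,.285,.13,-.117)
E
```

```text
[[ 0.2676 -0.0007 -0.9635]
 [ 0.9635 -0.0015  0.2676]
 [-0.0016 -1.      0.0003]]
cam in tool [-0.0003 -0.1615  0.0713]
t 0.15 pos [0.1669 0.6017 0.2218] jaw yaw 1.2999 F [ 0.2087 -0.793  -0.0324] w 0.08695194879632914
shift now [-237.9787   92.091  -326.2029]
world turn -1.4169372982699802 tool-y turn 1.4169372982699802 shift after turn [ 285.9771   91.2549 -285.3289]
```

```bash
python3 -m creep '[[[0,0,0],0.142,1],[[0,0,0],0.142,1],[[0,0,0],0.142,1],[[0,0,0],0.142,1],[[0,0,0],0.142,1],[[0,0,0],0.142,1],[[0,0,0],0.142,1],[[0,0,0],0.142,1]]'; python3 -m creep '[[[0,0,0],0.142,1],[[0,0,0],0.139,1],[[0,0,0],0,1]]'; python3 - <<'E'
from h import *
go(.4175,.285,.15,-.117)
E
```

```text
time: 0.95
position: [0.167, 0.6019, 0.2221]
tool_rot: [0.705, 0.056, -0.056, -0.705]
ft_force: [-0.4, -0.0, -0.0]
grip_width: 0.0869
time: 1.25
position: [0.167, 0.602, 0.2222]
tool_rot: [0.706, -0.041, 0.041, -0.706]
ft_force: [0.5, 0.0, -1.0]
grip_width: 0.0871
t 1.25 pos [0.167  0.602  0.2222] jaw yaw -0.1168 F [ 0.4889  0.0366 -0.9963] w 0.08707702381048785
shift now [ 285.7146   72.3125 -285.5493]
world turn -0.00020239931035170855 tool-y turn 0.00020239931035170855 shift after turn [ 285.7724   72.3124 -285.4915]
```

```bash
python3 -m creep '[[[34,8,-34],0,1],[[34,8,-34],0,1],[[34,8,-34],0,1],[[34,8,-34],0,1],[[34,8,-34],0,1],[[34,8,-34],0,1],[[34,8,-34],0,1],[[34,8,-34],0,1]]'; python3 -m creep '[[[13.7,8,-13.5],0,1],[[0,0,0],0,1],[[0,0,0],0,1]]'; python3 - <<'E'
from h import *
snap('wrist','wrist1');go(.4175,.285,.15,-.117)
E
```

```text
time: 2.05
position: [0.4065, 0.2988, 0.1583]
tool_rot: [-0.706, 0.04, -0.04, 0.706]
ft_force: [1.0, 0.0, 0.1]
grip_width: 0.0872
time: 2.35
position: [0.4173, 0.2851, 0.1504]
tool_rot: [0.706, -0.042, 0.041, -0.706]
ft_force: [0.5, -0.3, 0.4]
grip_width: 0.0871
t 2.4 pos [0.417  0.2858 0.1507] jaw yaw -0.1155 F [-0.2543 -0.5937  0.3505] w 0.08685440672520006
shift now [ 0.5693  0.6519 -0.7206]
world turn -0.0014983678340312334 tool-y turn 0.0014983678340312334 shift after turn [ 0.5704  0.6519 -0.7197]
```

View pics/wrist1.png

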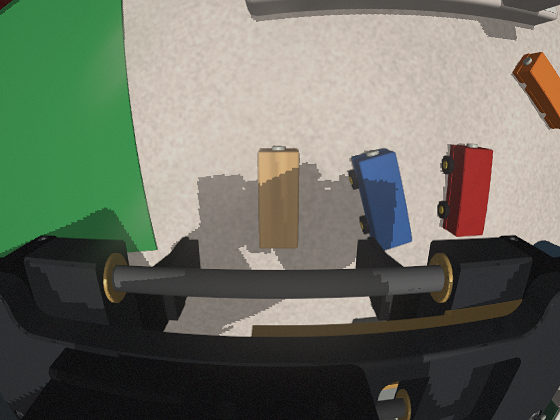

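```bash
python3 -m creep '[[[0,20,0],0,0.65],[[0,20,0],0,0.65],[[0,20,0],0,0.65]]'; python3 - <<'E'
from h import *
P=[onz('wrist1',u,v,.034)[:2] for u,v in [(258.5,150),(299,150),(259.5,248),(297.5,248)]]
print(np.array(P),np.mean(P,0))
go(.4175,.285,.02,-.117)
snap('wrist','wrist2')
E
```

```text
time: 2.7
position: [0.4168, 0.2869, 0.0906]
tool_rot: [-0.706, 0.04, -0.04, 0.706]
ft_force: [-0.4, 0.1, -0.0]
grip_width: 0.0706
[[0.4072 0.3331]
 [0.4416 0.329 ]
 [0.3962 0.2439]
 [0.4311 0.2398]] [0.419  0.2865]
t 2.7 pos [0.4168 0.2869 0.0906] jaw yaw -0.1131 F [-0.4426  0.0694 -0.0066] w 0.07058139818489158
shift now [ 0.813  70.6326 -1.9248]
world turn -0.0039176764510342466 tool-y turn 0.0039176764510342466 shift after turn [ 0.8202 70.6326 -1.9213]
```

View pics/wrist2.png

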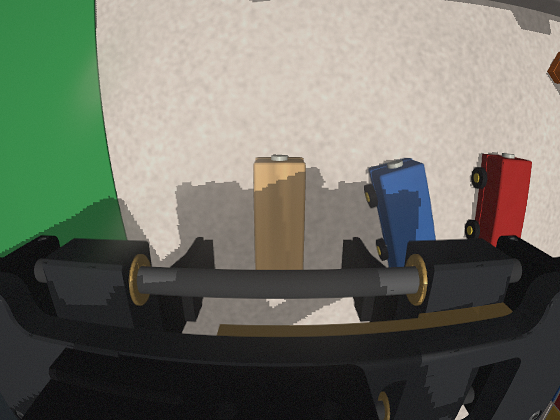

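```bash
python3 -m creep '[[[1.5,20,-0.5],0.004,0.65],[[0,20,0],0,0.65],[[0,20,0],0,0.65],[[0,13,0],0,0.65],[[0,0,0],0,0.65],[[0,0,0],0,0.65]]'; python3 - <<'E'
from h import *
go(.418,.286,.0175,-.117)
E
```

```text
time: 3.35
position: [0.4189, 0.2853, 0.018]
tool_rot: [-0.706, 0.042, -0.042, 0.706]
ft_force: [-0.1, 0.2, -0.9]
grip_width: 0.0563
t 3.35 pos [0.4189 0.2853 0.018 ] jaw yaw -0.1197 F [-0.0789  0.2261 -0.8791] w 0.05626139111342753
shift now [-0.9911  0.4791  0.6264]
world turn 0.002715511100537249 tool-y turn -0.002715511100537249 shift after turn [-0.9894  0.4791  0.6291]
```

```bash
python3 -m creep '[[[0,0,0],0,0.45],[[0,0,0],0,0.3],[[0,0,0],0,0.3],[[0,0,0],0,0.3],[[0,0,0],0,0.3]]' 25; python3 - <<'E'
from h import *
go(.418,.286,.0175,-.117);snap('top','top1');snap('wrist','wrist3')
E
```

```text
time: 3.85
position: [0.4192, 0.2847, 0.0181]
tool_rot: [-0.706, 0.043, -0.043, 0.706]
ft_force: [-0.3, -0.3, 4.2]
grip_width: 0.0355
t 3.85 pos [0.4192 0.2847 0.0181] jaw yaw -0.1211 F [-0.2708 -0.272   4.2074] w 0.03554867986273801
shift now [-1.3596  0.5762  1.1346]
world turn 0.004137011081457587 tool-y turn -0.004137011081457587 shift after turn [-1.3549  0.5762  1.1402]
```

View pics/wrist3.png

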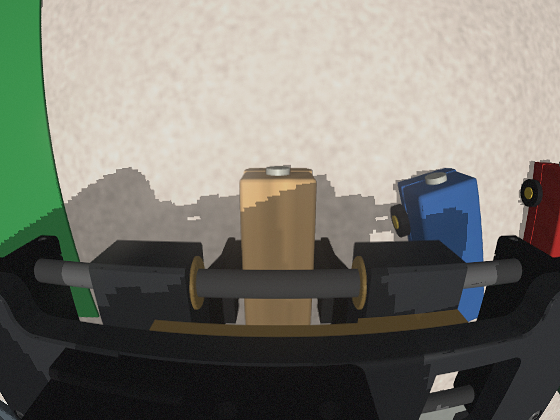

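```bash
python3 -m creep '[[[0,-10,0],0,0.3],[[0,-20,0],0,0.3],[[0,-20,0],0,0.3],[[0,-10,0],0,0.3],[[0,0,0],0,0.3],[[0,0,0],0,0.3]]'; python3 - <<'E'
from h import *
a=onz('wrist3',240,181,.034);b=onz('wrist3',316,179,.034)
print(a,b,'end mid',(a+b)/2,'yaw',np.arctan2(b[1]-a[1],b[0]-a[0]))
o=robot.get_obs();w=snap('wrist','wrist4')
x=j2w(0,2.2e-3);print(x)
go(x[0],x[1],.09,-.071)
E
```

```text
time: 4.55
position: [0.4188, 0.2845, 0.0774]
tool_rot: [0.706, -0.043, 0.043, -0.706]
ft_force: [0.4, -0.2, -1.9]
grip_width: 0.0356
[0.4083 0.3308 0.034 ] [0.4429 0.3274 0.034 ] end mid [0.4256 0.3291 0.034 ] yaw -0.09581911426086076
[0.5342 0.0407]
t 4.6 pos [0.4185 0.2844 0.077 ] jaw yaw -0.1211 F [-0.1883 -0.0116 -0.7712] w 0.03589464588620965
shift now [ 144.2396  -12.9909 -227.9628]
world turn 0.050079484453851686 tool-y turn -0.050079484453851686 shift after turn [ 132.6477  -12.9742 -234.8982]
```

View pics/wrist4.png

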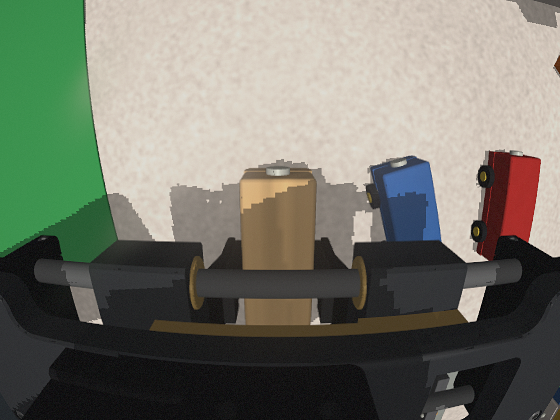

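```bash
python3 -m creep '[[[0,-8,0],-0.05,0.3],[[12,0,-24],0,0.3],[[22,0,-39],0,0.3],[[22,0,-39],0,0.3],[[22,0,-39],0,0.3],[[22,0,-39],0,0.3],[[22,0,-39],0,0.3],[[10.6,0,-16],0,0.3]]'; python3 -m creep '[[[0,0,0],0,0.3],[[0,0,0],0,0.3],[[0,0,0],0,0.3]]'; python3 - <<'E'
from h import *
snap('wrist','wrist5');snap('side','side5');snap('top','top5')
x=j2w(0,2.2e-3)
go(x[0],x[1],.09,-.071)
import cv2
s=cv2.imread('pics/side5.png');cv2.imwrite('pics/s5.png',cv2.resize(s[140:310,230:380],None,fx=4,fy=3.5,interpolation=2))
s=cv2.imread('pics/top5.png');cv2.imwrite('pics/t5.png',cv2.resize(s[180:290,190:340],None,fx=5,fy=5,interpolation=2))
E
```

```text
time: 5.4
position: [0.5364, 0.0372, 0.0846]
tool_rot: [0.707, -0.026, 0.027, -0.706]
ft_force: [0.5, 0.2, -0.6]
grip_width: 0.0356
time: 5.7
position: [0.5329, 0.0423, 0.085]
tool_rot: [-0.706, 0.026, -0.024, 0.707]
ft_force: [-0.0, 0.6, -0.7]
grip_width: 0.0358
t 5.85 pos [0.5337 0.0423 0.0854] jaw yaw -0.0689 F [-1.2456 -0.0498 -0.819 ] w 0.03580713377403643
shift now [ 0.6018 -4.56   -1.5334]
world turn -0.0021304620884678993 tool-y turn 0.0021304620884678993 shift after turn [ 0.6051 -4.56   -1.5321]
```

View pics/wrist5.png

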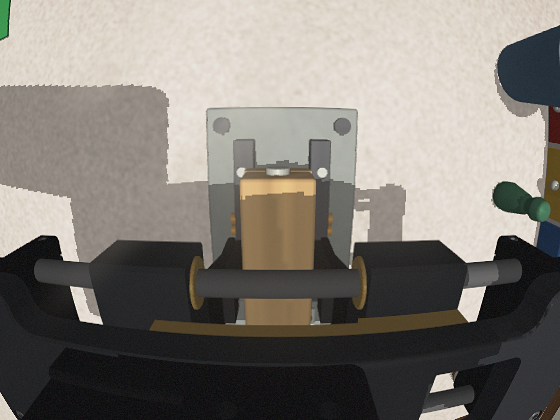

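View pics/s5.png

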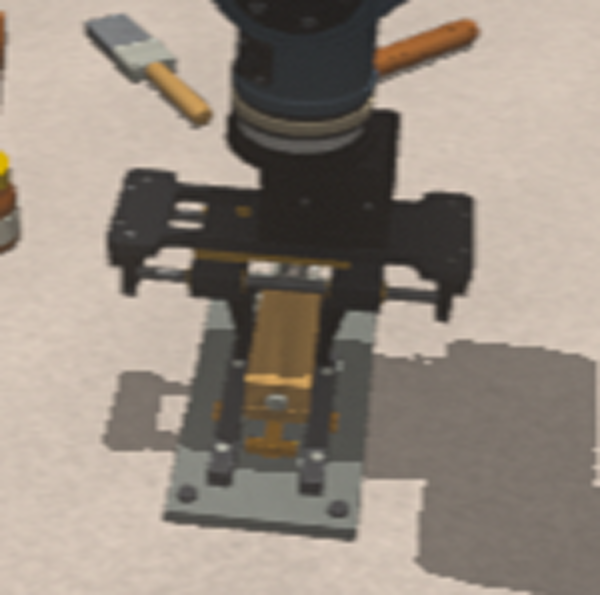

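View pics/t5.png

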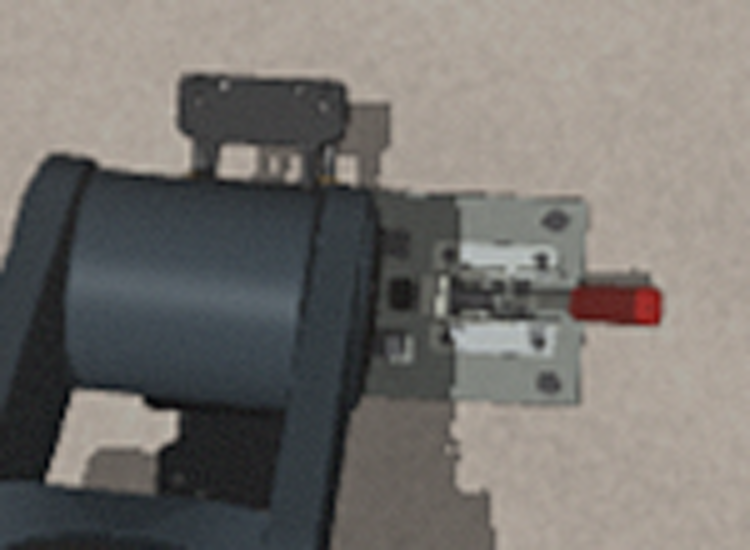

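```bash
python3 - <<'E'
from h import *
for n,u,v,z in [('plateL',207,109,.014),('plateR',356.5,109,.014),('railLo',234.5,140,.028),('railLi',254,140,.028),('railRi',311,140,.028),('railRo',330,140,.028),('wL',240.5,181,.1015),('wR',316,179,.1015),('dotL',240.5,173,.028),('dotR',322,173,.028)]:
    p=onz('wrist5',u,v,z)[:2]; d=p-JO; c,s=np.cos(JY),np.sin(JY)
    print(n,p,'jig',1e3*np.array([c*d[0]+s*d[1],-s*d[0]+c*d[1]]))
go(.5342,.0407,.06,-.071)
E
```

```text
plateL [0.4887 0.1267] jig [-51.4633  84.7469]
plateR [0.5957 0.1193] jig [55.7687 85.0057]
railLo [0.5087 0.103 ] jig [-29.8418  62.5439]
railLi [0.5218 0.1019] jig [-16.6542  62.36  ]
railRi [0.5599 0.0993] jig [21.5657 62.4444]
railRo [0.5728 0.0986] jig [34.4807 62.6796]
wL [0.52   0.0878] jig [-17.5045  48.1656]
wR [0.5543 0.0863] jig [16.877  49.1157]
dotL [0.5107 0.0801] jig [-26.1865  39.8908]
dotR [0.5663 0.0763] jig [29.5198 39.9616]
t 5.85 pos [0.5337 0.0423 0.0854] jaw yaw -0.0689 F [-1.2456 -0.0498 -0.819 ] w 0.03580713377403643
shift now [ 0.6782 25.4399 -1.5304]
world turn -0.0021304620884678993 tool-y turn 0.0021304620884678993 shift after turn [ 0.6815 25.4399 -1.529 ]
```

```bash
python3 -m creep '[[[1,10,-0.7],0,0.3],[[0.9,15,-0.7],0,0.3],[[0,5,0],0,0.3],[[0,0,0],0,0.3],[[0,0,0],0,0.3]]'; python3 - <<'E'
from h import *
snap('wrist','wrist6');x=j2w(0.0019,2.2e-3)
go(x[0],x[1],.055,-.07)
s=cv2.imread('pics/wrist6.png');cv2.imwrite('pics/w6.png',cv2.resize(s[90:260,190:370],None,fx=4,fy=3.5,interpolation=2))
E
```

```text
time: 6.35
position: [0.5363, 0.0395, 0.0554]
tool_rot: [-0.707, 0.025, -0.025, 0.707]
ft_force: [-0.3, 0.3, -1.4]
grip_width: 0.0356
t 6.4 pos [0.5366 0.0394 0.0557] jaw yaw -0.0709 F [-0.3068 -0.431   0.0877] w 0.03558070937623689
shift now [-0.5928  0.736   1.1611]
world turn 0.0008701351760300735 tool-y turn -0.0008701351760300735 shift after turn [-0.5918  0.736   1.1616]
```

View pics/w6.png

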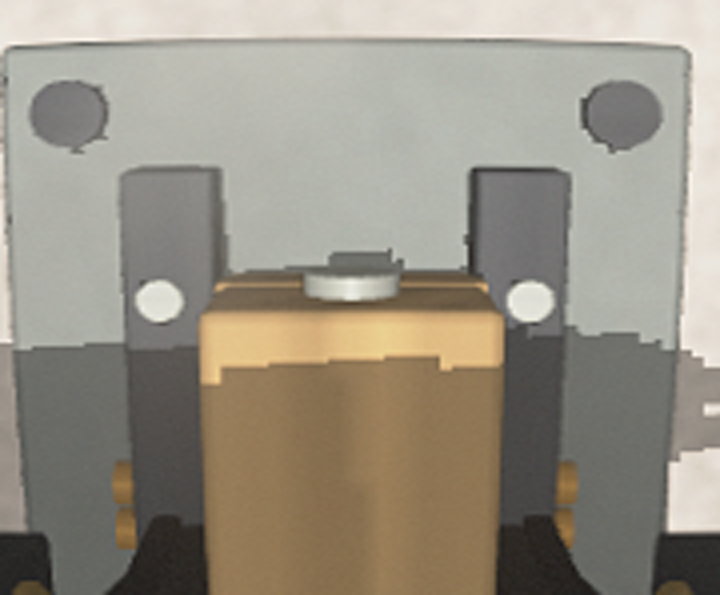

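```bash
python3 -m creep '[[[-0.6,5,0.8],0,0.3],[[0,6,0.3],0,0.3],[[0,2,0],0,0.3],[[0,0,0],0,0.3],[[0,0,0],0,0.3]]'; python3 - <<'E'
from h import *
x=j2w(0.0019,2.2e-3)
go(x[0],x[1],.04,-.07)
snap('wrist','wrist7')
E
```

```text
time: 6.9
position: [0.5359, 0.0404, 0.0425]
tool_rot: [-0.707, 0.025, -0.025, 0.707]
ft_force: [-0.1, -0.1, -0.3]
grip_width: 0.0355
t 6.9 pos [0.5359 0.0404 0.0425] jaw yaw -0.071 F [-0.1466 -0.0582 -0.3452] w 0.035534727779259416
shift now [0.1674 2.4648 0.1533]
world turn 0.001048305531506255 tool-y turn -0.001048305531506255 shift after turn [0.1676 2.4648 0.1532]
```

```bash
python3 -m creep '[[[0,1,0],0,0.3],[[0,1,0],0,0.3],[[0,1,0],0,0.3],[[0,0,0],0,0.3],[[0,0,0],0,0.3]]'; python3 -m creep '[[[0,1,0],0,0.3],[[0,0,0],0,0.3],[[0,0,0],0,0.3]]';python3 -m creep '[[[0,1,0],0,0.3],[[0,0,0],0,0.3],[[0,0,0],0,0.3]]'
```

```text
time: 7.45
position: [0.5359, 0.0404, 0.0395]
tool_rot: [0.707, -0.025, 0.025, -0.707]
ft_force: [-0.2, -0.2, -0.6]
grip_width: 0.0362
time: 7.75
position: [0.5358, 0.0404, 0.0385]
tool_rot: [-0.707, 0.025, -0.025, 0.707]
ft_force: [-0.3, 0.8, -1.1]
grip_width: 0.0358
time: 8.05
position: [0.5355, 0.0405, 0.0374]
tool_rot: [-0.707, 0.025, -0.025, 0.707]
ft_force: [-0.3, -0.4, -0.0]
grip_width: 0.0357
```

```bash
python3 -m creep '[[[0,1,0],0,0.3],[[0,0,0],0,0.3],[[0,0,0],0,0.3]]'; python3 -m creep '[[[0,1,0],0,0.3],[[0,0,0],0,0.3],[[0,0,0],0,0.3]]';python3 -m creep '[[[0,1,0],0,0.3],[[0,0,0],0,0.3],[[0,0,0],0,0.3]]'
```

```text
time: 8.35
position: [0.5354, 0.0405, 0.0365]
tool_rot: [-0.707, 0.025, -0.025, 0.707]
ft_force: [-2.3, 0.6, 0.5]
grip_width: 0.0359
time: 8.65
position: [0.5357, 0.0405, 0.0355]
tool_rot: [-0.707, 0.025, -0.025, 0.707]
ft_force: [-1.7, -0.6, 0.6]
grip_width: 0.0359
time: 8.95
position: [0.536, 0.0404, 0.0345]
tool_rot: [0.707, -0.025, 0.025, -0.707]
ft_force: [-1.1, -0.3, 0.9]
grip_width: 0.0359
```

```bash
python3 -m creep '[[[0,0.7,0],0,0.3],[[0,0,0],0,0.3],[[0,0,0],0,0.3]]'; python3 -m creep '[[[0,0.7,0],0,0.3],[[0,0,0],0,0.3],[[0,0,0],0,0.3]]'; python3 - <<'E'
from h import *
snap('wrist','wrist8');snap('side','side8')
s=cv2.imread('pics/side8.png');cv2.imwrite('pics/s8.png',cv2.resize(s[200:300,260:350],None,fx=6,fy=6,interpolation=2))
s=cv2.imread('pics/wrist8.png');cv2.imwrite('pics/w8.png',cv2.resize(s[90:260,190:370],None,fx=4,fy=3.5,interpolation=2))
E
```

```text
time: 9.25
position: [0.536, 0.0404, 0.0338]
tool_rot: [0.707, -0.025, 0.025, -0.707]
ft_force: [-1.0, 0.3, 1.2]
grip_width: 0.0359
time: 9.55
position: [0.5359, 0.0404, 0.033]
tool_rot: [0.707, -0.025, 0.025, -0.707]
ft_force: [-1.5, 0.9, 0.6]
grip_width: 0.0359
```

View pics/w8.png

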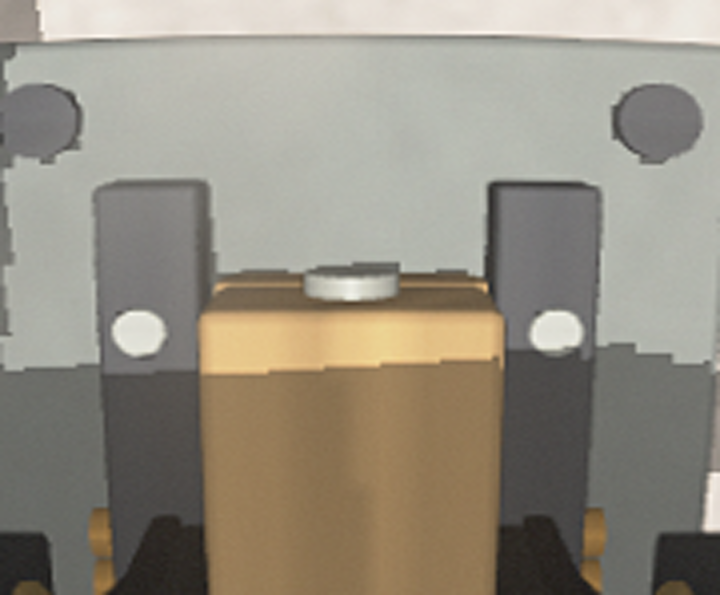

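View pics/s8.png

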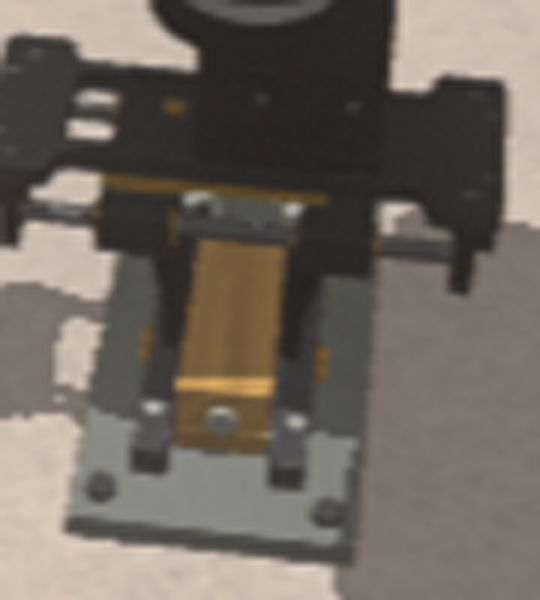

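```bash
python3 -m creep '[[[0,0.6,0],0,0.3],[[0,0,0],0,0.3],[[0,0,0],0,0.3]]'; python3 -m creep '[[[0,0.6,0],0,0.3],[[0,0,0],0,0.3],[[0,0,0],0,0.3]]'; python3 - <<'E'
from h import *
print(robot.get_obs()['ft_force'])
E
```

```text
time: 9.95
position: [0.5358, 0.0405, 0.0324]
tool_rot: [-0.707, 0.025, -0.025, 0.707]
ft_force: [-0.2, 0.4, -1.2]
grip_width: 0.0357
time: 10.25
position: [0.5359, 0.0404, 0.0321]
tool_rot: [0.707, -0.025, 0.025, -0.707]
ft_force: [-2.2, -0.5, 2.8]
grip_width: 0.0362
[-2.1944 -0.4745  2.7738]
```

```bash
python3 -m creep '[[[0,0.6,0],0,0.3],[[0,0,0],0,0.3],[[0,0,0],0,0.3]]'; python3 -m creep '[[[0,0.6,0],0,0.3],[[0,0,0],0,0.3],[[0,0,0],0,0.3]]'; python3 - <<'E'
from h import *
print(robot.get_obs()['ft_force'],robot.get_obs()['moment'])
snap('side','side9')
for f in('side8','side9'):
  s=cv2.imread('pics/%s.png'%f);cv2.imwrite('pics/%sz.png'%f,cv2.resize(s[230:300,270:340],None,fx=8,fy=8,interpolation=2))
E
```

```text
time: 10.55
position: [0.5359, 0.0404, 0.0321]
tool_rot: [0.707, -0.025, 0.025, -0.707]
ft_force: [-1.8, -0.6, 8.2]
grip_width: 0.0357
time: 10.85
position: [0.5359, 0.0404, 0.0321]
tool_rot: [0.707, -0.025, 0.025, -0.707]
ft_force: [-3.6, 0.4, 11.0]
grip_width: 0.0356
[-3.5612  0.3812 11.024 ] [-0.0447  0.6693  0.0143]
```

View pics/side9z.png

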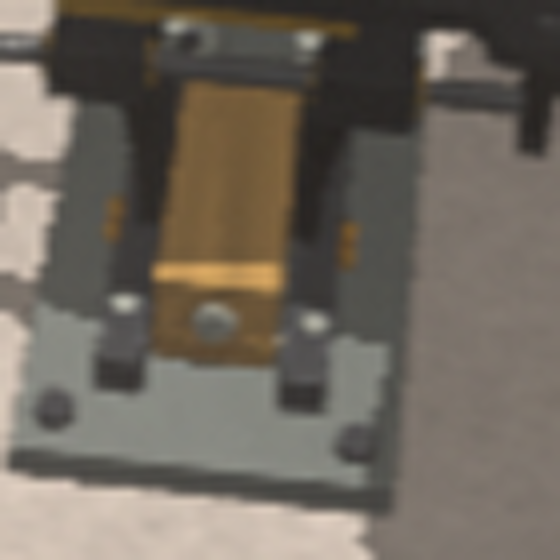

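```bash
python3 - <<'E'
from h import *
snap('wrist','wrist9')
s=cv2.imread('pics/wrist9.png');cv2.imwrite('pics/w9.png',cv2.resize(s[90:260,190:370],None,fx=4,fy=3.5,interpolation=2))
def e(u,v): return cr(u,v,8,270,230)
# end face plane: jig y=47.2 -> find z along ray
c,s=np.cos(JY),np.sin(JY)
for n,p in [('topL',(155,280)),('topR',(283,292)),('botL',(150,350)),('botR',(278,362)),('top edge lit L',(160,262)),('R',(288,268))]:
    o,d=ray('side9',*e(*p)); f=lambda P:-s*(P[0]-JO[0])+c*(P[1]-JO[1])
    for y in (.047,.049):
        t=(y-f(o))/(f(o+d)-f(o)); print(n,y,o+t*d)
print(robot.get_obs()['ft_force'],robot.get_obs()['position'])
E
```

```text
topL 0.047 [0.5564 0.084  0.0462]
topL 0.049 [0.5563 0.086  0.0484]
topR 0.047 [0.52   0.0866 0.047 ]
topR 0.049 [0.5201 0.0886 0.0492]
botL 0.047 [0.557  0.084  0.0163]
botL 0.049 [0.5569 0.086  0.0186]
botR 0.047 [0.5198 0.0866 0.0172]
botR 0.049 [0.5199 0.0886 0.0194]
top edge lit L 0.047 [0.5552 0.0841 0.0539]
top edge lit L 0.049 [0.5551 0.0861 0.0561]
R 0.047 [0.5191 0.0867 0.0571]
R 0.049 [0.5192 0.0887 0.0592]
[-4.5275  0.6332 11.6456] [0.5359 0.0404 0.0321]
```

View pics/w9.png

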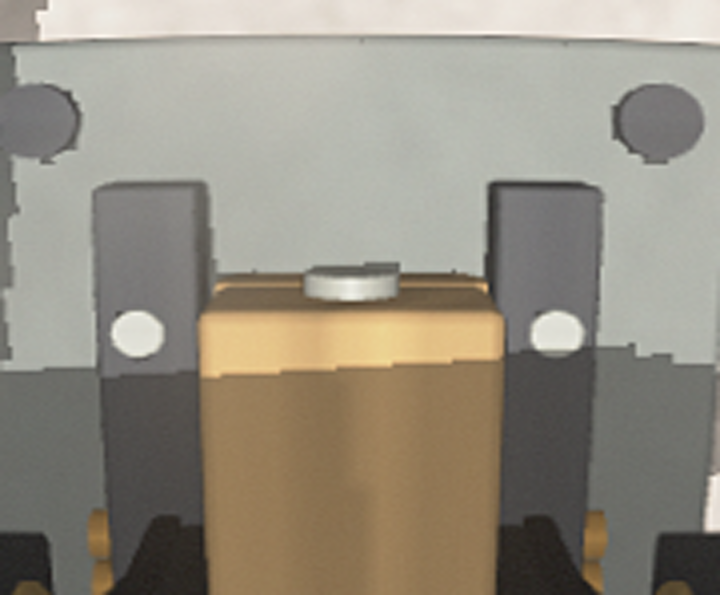

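```bash
python3 -m creep '[[[0,0.7,0],0,0.3],[[0,0,0],0,0.3],[[0,0,0],0,0.3]]'; python3 -m creep '[[[0,0.7,0],0,0.3],[[0,0,0],0,0.3],[[0,0,0],0,0.3]]'
```

```text
time: 11.25
position: [0.5359, 0.0404, 0.0321]
tool_rot: [0.707, -0.025, 0.025, -0.707]
ft_force: [-3.4, -0.0, 16.9]
grip_width: 0.0356
time: 11.55
position: [0.5359, 0.0404, 0.032]
tool_rot: [0.707, -0.025, 0.025, -0.707]
ft_force: [-5.3, -0.2, 21.9]
grip_width: 0.036
```

```bash
python3 -m creep '[[[0,-1.3,0],0,0.3],[[0,-1.3,0],0,0.3],[[0,0,0],0,0.45],[[0,0,0],0,0.55],[[0,0,0],0,0.65],[[0,0,0],0,0.65]]'; python3 - <<'E'
from h import *
snap('wrist','wrist10')
s=cv2.imread('pics/wrist10.png');cv2.imwrite('pics/w10.png',cv2.resize(s[90:260,190:370],None,fx=4,fy=3.5,interpolation=2))
E
```

```text
time: 12.15
position: [0.5363, 0.0404, 0.0317]
tool_rot: [0.707, -0.025, 0.025, -0.707]
ft_force: [0.6, 0.0, 0.0]
grip_width: 0.0535
```

View pics/w10.png

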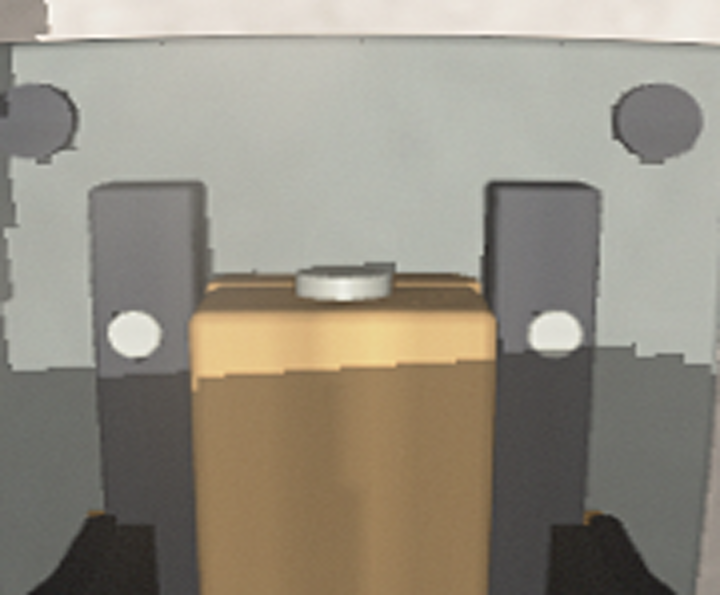

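```bash
python3 -m creep '[[[0,-10,0],0,0.65],[[0,-20,0],0,0.65],[[0,-15,0],0,0.4],[[0,0,0],0,0],[[0,0,0],0,0],[[0,0,0],0,0],[[0,0,0],0,0],[[0,0,0],0,0]]' 20; python3 - <<'E'
from h import *
print(robot.get_obs()['ft_force'],robot.get_obs()['grip_width'])
snap('wrist','wrist11');snap('side','side11')
s=cv2.imread('pics/side11.png');cv2.imwrite('pics/s11.png',cv2.resize(s[220:300,260:350],None,fx=8,fy=7,interpolation=2))
E
```

```text
time: 13.0
position: [0.5354, 0.0405, 0.0763]
tool_rot: [-0.707, 0.026, -0.025, 0.707]
ft_force: [0.9, -0.8, 0.7]
grip_width: 0.0166
[ 0.9093 -0.7646  0.6762] 0.016594493207638582
```

View pics/s11.png

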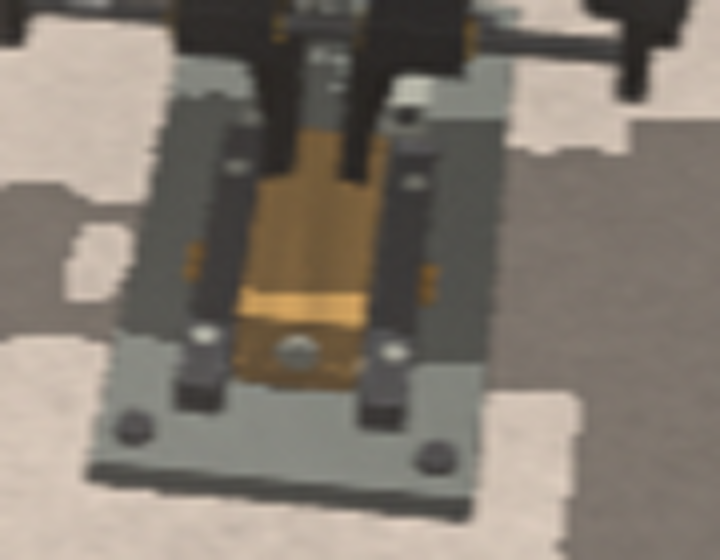

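View pics/wrist11.png

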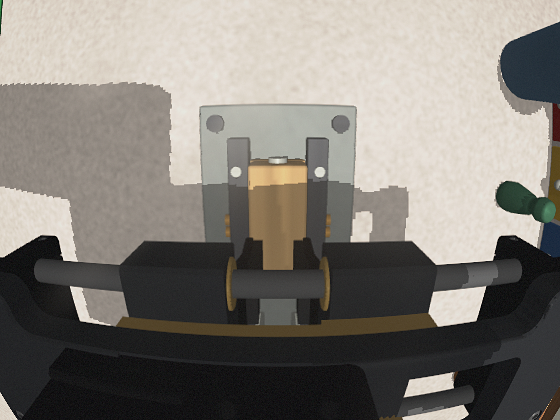

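```bash
python3 -m creep '[[[0,10,0],0,0],[[0,10,0],0,0],[[0,4,0],0,0],[[0,0,0],0,0],[[0,0,0],0,0]]'; python3 -m creep '[[[0,1,0],0,0],[[0,1,0],0,0],[[0,1,0],0,0],[[0,1,0],0,0],[[0,0,0],0,0],[[0,0,0],0,0]]'; python3 -m creep '[[[0,1,0],0,0],[[0,0,0],0,0],[[0,0,0],0,0]]';
```

```text
time: 13.6
position: [0.5357, 0.0404, 0.0526]
tool_rot: [-0.707, 0.025, -0.025, 0.707]
ft_force: [-0.1, 0.4, 0.8]
grip_width: 0.0005
time: 14.2
position: [0.5359, 0.0404, 0.049]
tool_rot: [0.707, -0.025, 0.025, -0.707]
ft_force: [-0.3, 0.6, -0.4]
grip_width: 0.0001
time: 14.5
position: [0.536, 0.0404, 0.0484]
tool_rot: [0.707, -0.025, 0.025, -0.707]
ft_force: [-1.7, 0.1, 5.9]
grip_width: 0.0004
```

```bash
python3 -m creep '[[[0,1,0],0,0],[[0,0,0],0,0],[[0,0,0],0,0]]'; python3 -m creep '[[[0,1,0],0,0],[[0,0,0],0,0],[[0,0,0],0,0]]'; python3 - <<'E'
from h import *
print(robot.get_obs()['position'],robot.get_obs()['ft_force'])
E
```

```text
time: 14.8
position: [0.536, 0.0404, 0.0484]
tool_rot: [0.707, -0.025, 0.025, -0.707]
ft_force: [-2.5, 0.7, 12.9]
grip_width: 0.0005
time: 15.1
position: [0.536, 0.0404, 0.0483]
tool_rot: [0.707, -0.025, 0.025, -0.707]
ft_force: [-4.3, 0.0, 20.0]
grip_width: 0.0001
[0.536  0.0404 0.0483] [-4.3169  0.0032 19.9541]
```

```bash
python3 -m creep '[[[0,-4,0],0,0],[[0,-4,0],0,0],[[0,0,16],0,0],[[0,0,16],0,0],[[0,0,0],0,0],[[0,3.5,0],0,0],[[0,0,0],0,0],[[0,0,0],0,0]]'; python3 -m creep '[[[0,0.7,0],0,0],[[0,0.6,0],0,0],[[0,0.6,0],0,0],[[0,0,0],0,0],[[0,0,0],0,0]]'
```

```text
time: 15.9
position: [0.538, 0.0717, 0.0501]
tool_rot: [0.707, -0.026, 0.025, -0.707]
ft_force: [0.2, -0.6, -0.3]
grip_width: 0.0001
time: 16.4
position: [0.5381, 0.0723, 0.0486]
tool_rot: [0.707, -0.025, 0.025, -0.707]
ft_force: [0.5, 0.1, 0.2]
grip_width: 0.0005
```

```bash
python3 -m creep '[[[0,0.6,0],0,0],[[0,0,0],0,0],[[0,0,0],0,0]]';python3 -m creep '[[[0,0.6,0],0,0],[[0,0,0],0,0],[[0,0,0],0,0]]'
```

```text
time: 16.7
position: [0.5382, 0.0724, 0.0484]
tool_rot: [0.707, -0.025, 0.025, -0.707]
ft_force: [-0.7, 0.8, 5.0]
grip_width: 0.0004
time: 17.0
position: [0.5382, 0.0723, 0.0484]
tool_rot: [0.707, -0.025, 0.025, -0.707]
ft_force: [-1.6, -0.1, 10.5]
grip_width: 0.0006
```

```bash
python3 -m creep '[[[0,-10,0],0,0],[[0,-30,0],0,0.2],[[0,-45,0],0,0.45],[[0,-45,0],0,0.45],[[0,-45,0],0,0.45],[[0,-30,0],0,0.45],[[0,0,0],0,0.45]]'; python3 - <<'E'
from h import *
snap('top','top12');snap('side','side12')
for f,(x,y) in(('side12',(265,140)),('top12',(255,205))):
  s=cv2.imread('pics/%s.png'%f);cv2.imwrite('pics/%sz.png'%f,cv2.resize(s[y:y+80,x:x+90],None,fx=8,fy=7,interpolation=2))
h=1.24
x=j2w(.0019,-.130-.1*np.cos(h)); go(*x,.25,-.071)
E
```

```text
time: 17.7
position: [0.5413, 0.0723, 0.2576]
tool_rot: [0.707, -0.021, 0.029, -0.707]
ft_force: [0.2, 0.1, 0.1]
grip_width: 0.0363
t 17.8 pos [0.538  0.0724 0.2529] jaw yaw -0.0709 F [-0.3039  0.3987  0.4123] w 0.038441479103019975
shift now [   0.2534    2.9123 -196.6195]
world turn -0.00013783183386251174 tool-y turn 0.00013783183386251174 shift after turn [   0.2805    2.9123 -196.6195]
```

View pics/side12z.png

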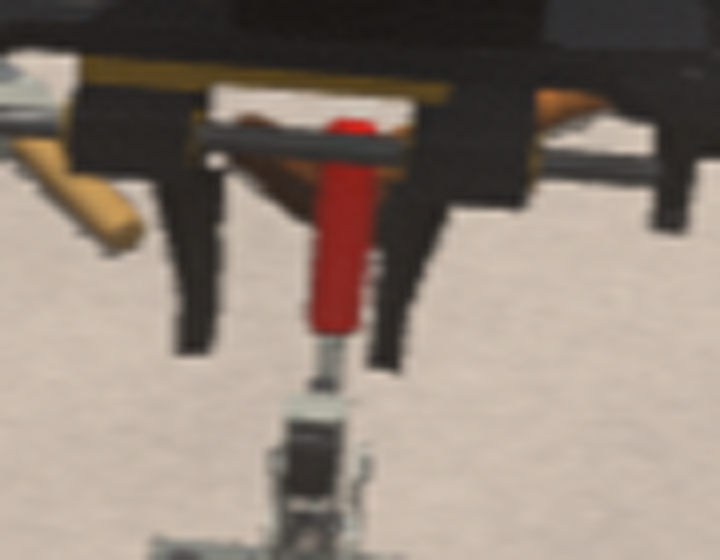

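View pics/top12z.png

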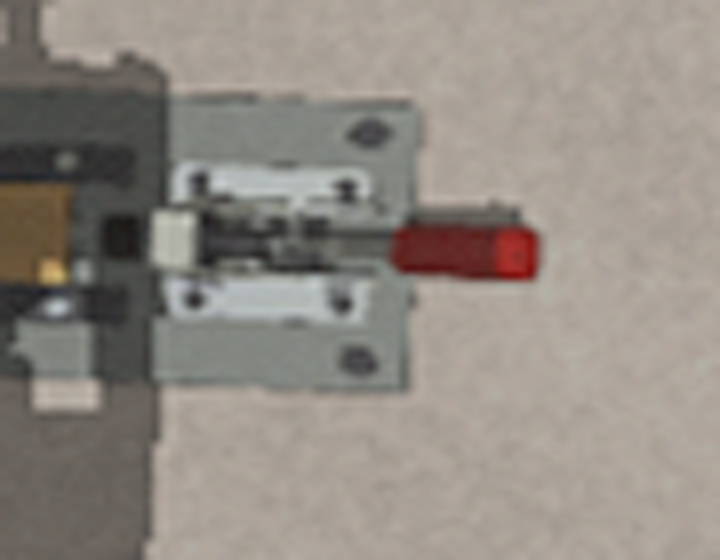

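```bash
python3 - <<'E'
from h import *
print('obs top tip',cr(517,252,1,0,0)[0]/8+255,252/7+205,'| side tip',353/8+265,128/7+140,'side grip bottom',335/8+265,332/7+140,'top grip low edge(393)',393/8+255)
for h in(1.15,1.2,1.25,1.3,1.35,1.4):
    r=[]
    for L in(.127,.049):
        x=j2w(.0005,-.130-L*np.cos(h));P=[*x,.078+L*np.sin(h)]
        r+=[np.round(proj('top12',P),1),np.round(proj('side12',P),1)]
    print(h,*r)
E
```

```text
obs top tip 319.625 241.0 | side tip 309.125 158.28571428571428 side grip bottom 306.875 187.42857142857144 top grip low edge(393) 304.125
1.15 [324.  240.3] [308.8 156. ] [307.1 239.5] [306.1 187. ]
1.2 [321.5 240.2] [308.7 156.4] [306.2 239.5] [306.1 187.2]
1.25 [318.9 240.1] [308.6 157. ] [305.3 239.4] [306.  187.5]
1.3 [316.2 239.9] [308.4 157.7] [304.3 239.4] [306.  187.8]
1.35 [313.4 239.8] [308.3 158.5] [303.3 239.3] [305.9 188.2]
1.4 [310.7 239.7] [308.1 159.5] [302.3 239.3] [305.8 188.6]
```

```bash
python3 -m creep '[[[0,0,-30],0,0.45],[[0,0,-45],0,0.45],[[0,0,-45],0,0.45],[[0,0,-45],0,0.45],[[0,0,-31.6],0,0.45],[[0,0,0],0,0.45],[[0,0,0],0,0.45]]'; python3 - <<'E'
from h import *
snap('side','side13');snap('wrist','wrist13')
x=j2w(.0019,-.130-.1*np.cos(1.24)); go(*x,.1535,-.071)
s=cv2.imread('pics/side13.png');cv2.imwrite('pics/s13.png',cv2.resize(s[90:230,230:380],None,fx=5,fy=4,interpolation=2))
E
```

```text
time: 18.5
position: [0.5229, -0.1237, 0.2504]
tool_rot: [-0.706, 0.027, -0.024, 0.707]
ft_force: [-0.4, -0.1, 0.4]
grip_width: 0.0398
t 18.6 pos [ 0.5234 -0.1224  0.2511] jaw yaw -0.0703 F [ 0.1328 -0.2563  0.8868] w 0.038842467696479234
shift now [ 1.379  97.5649 -1.3676]
world turn -0.0007018818480497568 tool-y turn 0.0007018818480497568 shift after turn [ 1.3799 97.5649 -1.3668]
```

View pics/s13.png

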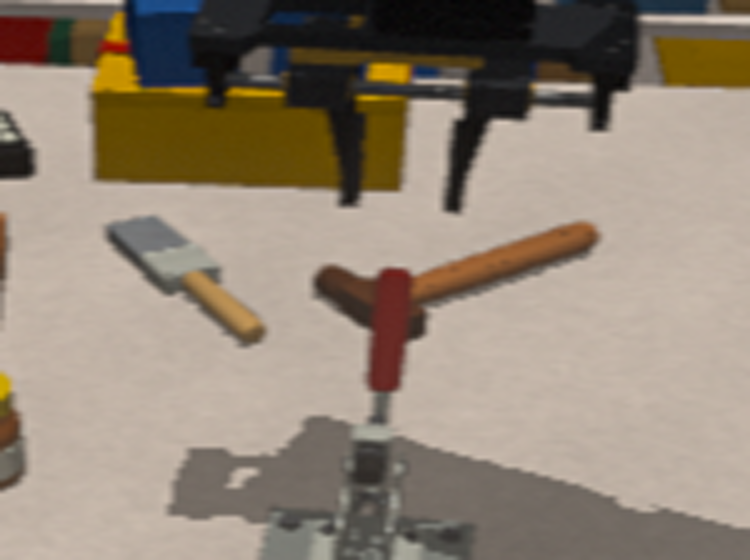

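View pics/wrist13.png

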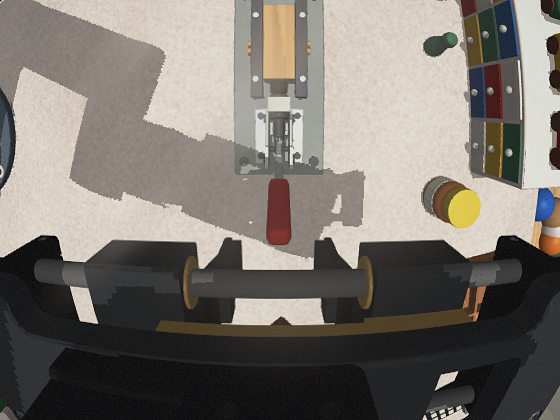

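```bash
python3 -m creep '[[[0.4,15,-0.6],0,0.45],[[0.4,25,-0.6],0,0.45],[[0,25,0],0,0.45],[[0,20,0],0,0.45],[[0,12,0],0,0.45],[[0,0,0],0,0.45],[[0,0,0],0,0.45]]'; python3 - <<'E'
from h import *
snap('side','side14');snap('wrist','wrist14')
x=j2w(.0019,-.130-.1*np.cos(1.24)); go(*x,.1535,-.071)
s=cv2.imread('pics/side14.png');cv2.imwrite('pics/s14.png',cv2.resize(s[90:230,230:380],None,fx=5,fy=4,interpolation=2))
E
```

```text
time: 19.3
position: [0.5253, -0.1244, 0.1557]
tool_rot: [0.707, -0.025, 0.025, -0.707]
ft_force: [0.0, -0.2, -0.3]
grip_width: 0.0387
t 19.4 pos [ 0.5258 -0.125   0.1564] jaw yaw -0.0704 F [ 0.1124 -0.5167 -0.4739] w 0.03828104583261472
shift now [-1.4896  2.8742  1.207 ]
world turn -0.0006142948390317482 tool-y turn 0.0006142948390317482 shift after turn [-1.4903  2.8742  1.2061]
```

View pics/s14.png

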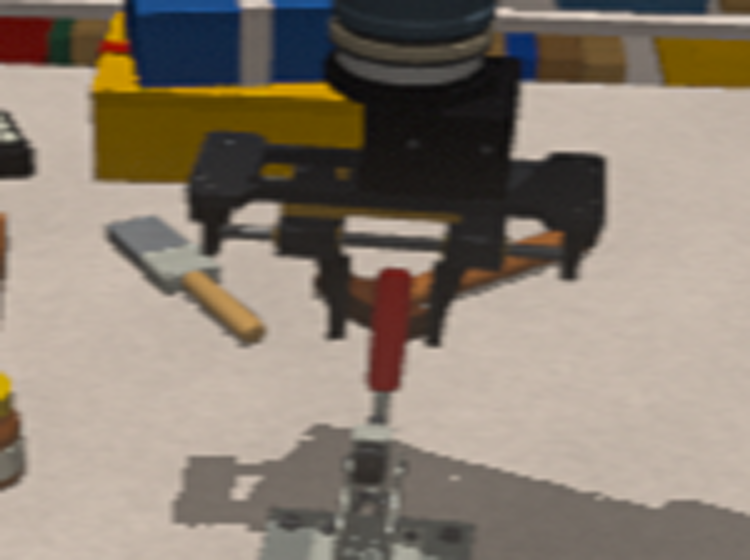

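View pics/wrist14.png

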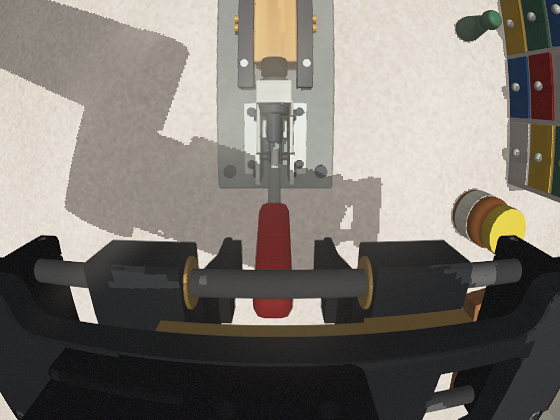

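```bash
python3 -m creep '[[[-1.4,2,0.8],0,0.45],[[0,0,0],0,0.3],[[0,0,0],0,0.1],[[0,0,0],0,0.1],[[0,0,0],0,0.1],[[0,0,0],0,0.1]]' 25; python3 - <<'E'
from h import *
x=j2w(.0019,-.130-.1*np.cos(1.24)); go(*x,.1535,-.071)
o=robot.get_obs();d=o['position'][:2]-j2w(.0019,-.130); c,s=np.cos(JY),np.sin(JY)
y=-s*d[0]+c*d[1]; z=o['position'][2]+.019-.078; r=np.hypot(y,z)*1e3;h=np.arctan2(z,-y);print('r',r,'h',h)
hs=np.linspace(h,0,17)
for i in range(16): print(round(h-hs[i+1],3),'y %.1f z %.1f'%(r*(np.sin(hs[i])-np.sin(hs[i+1])),-r*(np.cos(hs[i+1])-np.cos(hs[i]))))
E
```

```text
time: 20.0
position: [0.5234, -0.1242, 0.1535]
tool_rot: [0.707, -0.025, 0.025, -0.707]
ft_force: [-0.5, 0.9, 2.3]
grip_width: 0.0176
t 20.0 pos [ 0.5234 -0.1242  0.1535] jaw yaw -0.0711 F [-0.5432  0.8782  2.298 ] w 0.017621955773957042
shift now [0.9656 0.0052 0.5651]
world turn 0.00010194924641448999 tool-y turn -0.00010194924641448999 shift after turn [0.9656 0.0052 0.565 ]
r 100.11620920881178 h 1.2344258609703989
0.077 y 2.8 z -7.2
0.154 y 3.4 z -6.9
0.231 y 3.9 z -6.7
0.309 y 4.4 z -6.3
0.386 y 4.9 z -6.0
0.463 y 5.3 z -5.6
0.54 y 5.7 z -5.2
0.617 y 6.1 z -4.7
0.694 y 6.5 z -4.2
0.772 y 6.8 z -3.7
0.849 y 7.0 z -3.2
0.926 y 7.3 z -2.6
1.003 y 7.4 z -2.1
1.08 y 7.6 z -1.5
1.157 y 7.7 z -0.9
1.234 y 7.7 z -0.3
```

Gripped (17.6 mm wide, on the red grip). Leading it along the arc.

```bash
python3 -m creep '[[[0,2.8,-7.2],0,0.1],[[0,3.4,-6.9],0,0.1],[[0,3.9,-6.7],0,0.1],[[0,4.4,-6.3],0,0.1],[[0,4.9,-6],0,0.1],[[0,5.3,-5.6],0,0.1]]'; python3 - <<'E'
from h import *
snap('side','side15')
o=robot.get_obs();d=o['position'][:2]-j2w(.0019,-.130); c,s=np.cos(JY),np.sin(JY)
y=-s*d[0]+c*d[1]; z=o['position'][2]+.019-.078; print('r',np.hypot(y,z)*1e3,'h',np.arctan2(z,-y),o['ft_force'],o['grip_width'])
s=cv2.imread('pics/side15.png');cv2.imwrite('pics/s15.png',cv2.resize(s[90:300,230:380],None,fx=4,fy=2.8,interpolation=2))
E
```

```text
time: 20.6
position: [0.5207, -0.1622, 0.13]
tool_rot: [-0.706, 0.025, -0.025, 0.707]
ft_force: [-2.3, 2.0, 11.8]
grip_width: 0.0177
r 100.55625967164801 h 0.7725712004060242 [-1.7292  0.5279  8.4517] 0.017943568536404195
```

View pics/s15.png

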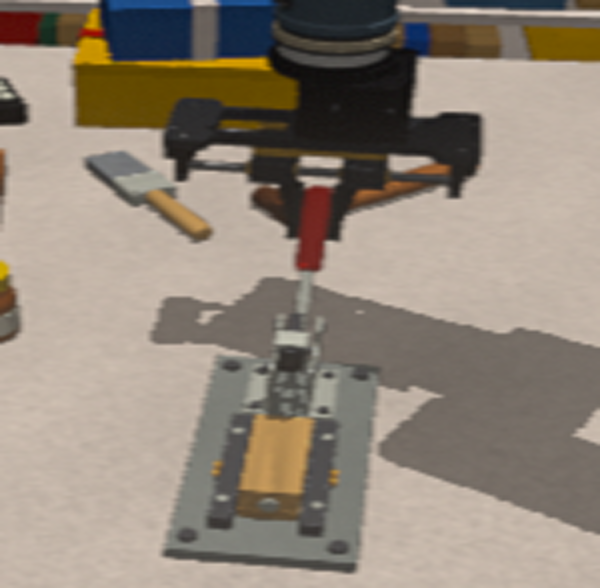

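```bash
python3 -m creep '[[[0,5.7,-5.2],0,0.1],[[0,6.1,-4.7],0,0.1],[[0,6.5,-4.2],0,0.1],[[0,6.8,-3.7],0,0.1],[[0,7,-3.2],0,0.1],[[0,7.3,-2.6],0,0.1]]'; cat >> h.py <<'E'
def hh():
    o=robot.get_obs();d=o['position'][:2]-j2w(.0019,-.130); c,s=np.cos(JY),np.sin(JY)
    y=-s*d[0]+c*d[1]; z=o['position'][2]+.019-.078; print('r',np.hypot(y,z)*1e3,'h',np.arctan2(z,-y),o['position'],o['ft_force'],o['grip_width'])
E
python3 -c 'from h import *;hh()'
```

```text
time: 21.25
position: [0.5188, -0.1901, 0.0911]
tool_rot: [0.709, -0.024, 0.024, -0.704]
ft_force: [-8.9, -9.9, 13.1]
grip_width: 0.0181
r 104.19922181671937 h 0.31295588531783886 [ 0.5188 -0.1901  0.0911] [-8.9213 -9.8504 13.0605] 0.018063648552625124
```

```bash
python3 -m creep '[[[0,7.4,0],0,0.1],[[0,7.6,0],0,0.1],[[0,0,0],0,0.1]]';python3 -c 'from h import *;hh()'; python3 -m creep '[[[0,7.5,0],0,0.1],[[0,4,0],0,0.1],[[0,0,0],0,0.1]]'; python3 -c 'from h import *;hh()'
```

```text
time: 21.55
position: [0.5186, -0.1938, 0.0757]
tool_rot: [0.711, -0.024, 0.024, -0.703]
ft_force: [-12.1, -21.3, 5.6]
grip_width: 0.0174
r 104.12834881748933 h 0.16073321456271703 [ 0.5186 -0.1938  0.0757] [-12.0887 -21.3228   5.6384] 0.0174292234845906
time: 21.85
position: [0.5186, -0.1944, 0.0643]
tool_rot: [0.711, -0.024, 0.024, -0.702]
ft_force: [-12.7, -23.0, 6.9]
grip_width: 0.0177
r 103.57405527353716 h 0.05128867264051316 [ 0.5186 -0.1944  0.0643] [-12.7149 -23.0357   6.9014] 0.01768585205979958
```

```bash
python3 -m creep '[[[0,0,0],0,0.2],[[0,0,0],0,0.3],[[0,0,0],0,0.45],[[0,0,0],0,0.45]]'; python3 - <<'E'
from h import *
hh(); snap('side','side16');snap('top','top16');snap('wrist','wrist16')
s=cv2.imread('pics/side16.png');cv2.imwrite('pics/s16.png',cv2.resize(s[90:300,230:380],None,fx=4,fy=2.8,interpolation=2))
E
```

```text
time: 22.25
position: [0.5192, -0.186, 0.0626]
tool_rot: [-0.707, 0.025, -0.025, 0.707]
ft_force: [-0.3, 0.3, 0.9]
grip_width: 0.0332
r 95.06275660617669 h 0.03754529493571204 [ 0.5192 -0.186   0.0626] [-0.2759  0.2677  0.9027] 0.03321498951525497
```

View pics/s16.png

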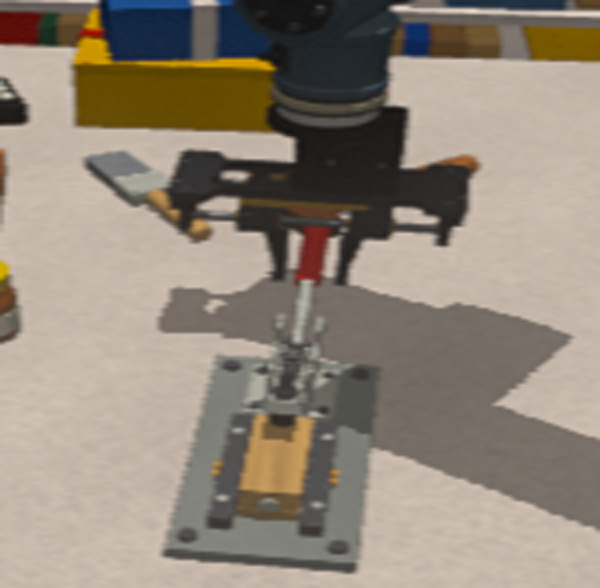

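View pics/wrist16.png

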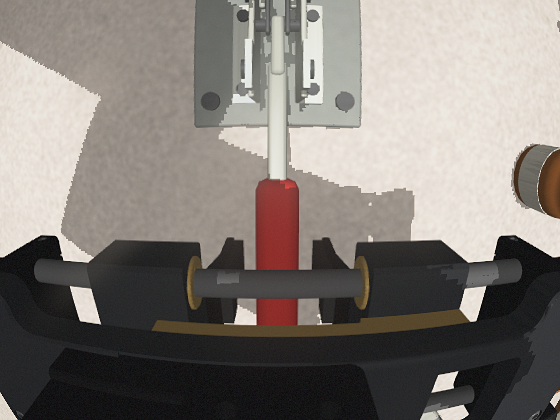

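```bash
python3 -m creep '[[[0,-15,0],0,0.45],[[0,-25,0],0,0.45],[[0,-10,-10],0,0.1],[[0,0,0],0,0],[[0,0,0],0,0],[[0,0,0],0,0],[[0,0,0],0,0],[[0,0,0],0,0]]';python3 -m creep '[[[0,10,0],0,0],[[0,5,0],0,0],[[0,3,0],0,0],[[0,2,0],0,0],[[0,0,0],0,0],[[0,0,0],0,0]]'; python3 -c 'from h import *;hh()'
```

```text
time: 23.2
position: [0.5182, -0.1959, 0.1124]
tool_rot: [-0.706, 0.025, -0.025, 0.707]
ft_force: [-0.5, 0.3, 2.9]
grip_width: 0.0026
time: 23.8
position: [0.5188, -0.1964, 0.0928]
tool_rot: [0.707, -0.025, 0.025, -0.707]
ft_force: [0.5, -1.6, 3.3]
grip_width: 0.0004
r 110.70443728074994 h 0.31016529153866285 [ 0.5188 -0.1964  0.0928] [ 0.5001 -1.5558  3.2569] 0.00037358813162735496
```

```bash
python3 -m creep '[[[0,2,0],0,0],[[0,2,0],0,0],[[0,1,0],0,0],[[0,0,0],0,0],[[0,0,0],0,0]]';python3 -m creep '[[[0,2,0],0,0],[[0,1,0],0,0],[[0,0,0],0,0],[[0,0,0],0,0]]'
```

```text
time: 24.3
position: [0.5188, -0.1969, 0.0883]
tool_rot: [0.707, -0.025, 0.025, -0.706]
ft_force: [-0.5, -3.1, 6.1]
grip_width: 0.0007
time: 24.7
position: [0.5188, -0.1971, 0.0862]
tool_rot: [0.707, -0.024, 0.025, -0.706]
ft_force: [-2.1, -2.4, 12.5]
grip_width: 0.0003
```

```bash
python3 -m creep '[[[0,1,0],0,0],[[0,0,0],0,0],[[0,0,0],0,0]]';python3 -m creep '[[[0,1,0],0,0],[[0,0,0],0,0],[[0,0,0],0,0]]';python3 -m creep '[[[0,1,0],0,0],[[0,0,0],0,0],[[0,0,0],0,0]]'
```

```text
time: 25.0
position: [0.5189, -0.1971, 0.0861]
tool_rot: [0.707, -0.024, 0.025, -0.706]
ft_force: [-2.9, -1.8, 18.2]
grip_width: 0.0005
time: 25.3
position: [0.5189, -0.1971, 0.086]
tool_rot: [0.707, -0.024, 0.026, -0.706]
ft_force: [-4.5, -1.2, 25.1]
grip_width: 0.0007
time: 25.6
position: [0.5189, -0.1971, 0.086]
tool_rot: [0.708, -0.024, 0.026, -0.706]
ft_force: [-5.6, -0.8, 30.8]
grip_width: 0.0009
```

```bash
python3 -m creep '[[[0,-6,0],0,0],[[0,-20,0],0,0],[[0,-40,0],0,0],[[0,-40,-30],0,0],[[0,-20,-40],0,0],[[0,0,-40],0,0],[[0,0,-40],0,0],[[0,0,0],0,0]]'; python3 - <<'E'
from h import *
hh(); snap('side','side17');snap('top','top17');snap('wrist','wrist17')
s=cv2.imread('pics/side17.png');cv2.imwrite('pics/s17.png',cv2.resize(s[140:300,240:360],None,fx=5,fy=3.7,interpolation=2))
s=cv2.imread('pics/top17.png');cv2.imwrite('pics/t17.png',cv2.resize(s[195:285,200:340],None,fx=5.5,fy=5.5,interpolation=2))
E
```

```text
time: 26.4
position: [0.5071, -0.3501, 0.207]
tool_rot: [0.707, -0.027, 0.027, -0.706]
ft_force: [0.3, 1.1, -0.4]
grip_width: 0.0007
r 298.775529252175 h 0.5181638700625323 [ 0.5071 -0.3501  0.207 ] [ 0.2875  1.1179 -0.3808] 0.0006640923361899642
```

View pics/s17.png

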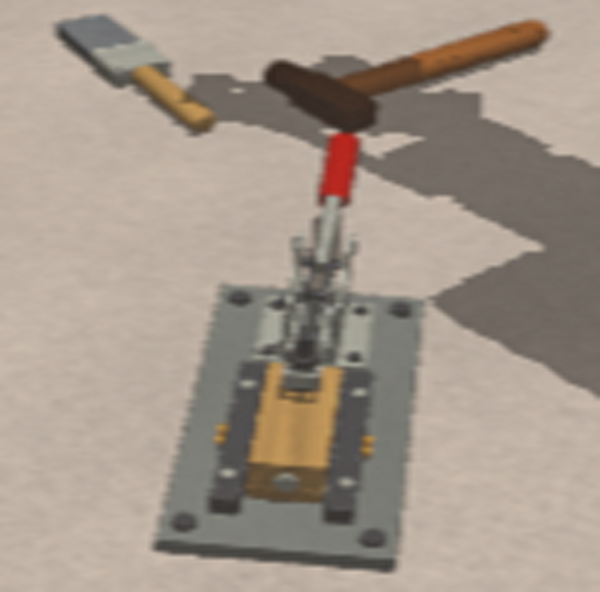

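View pics/t17.png

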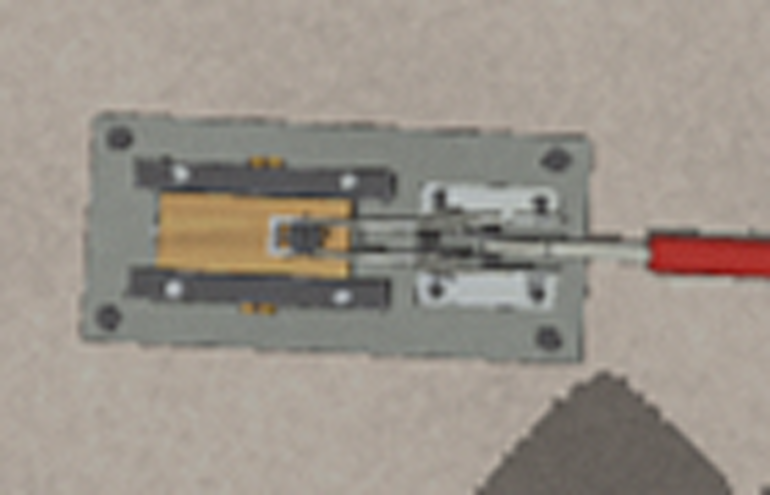

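View pics/top17.png

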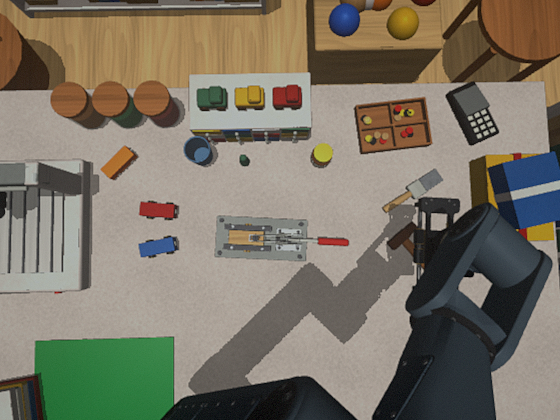

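```bash
python3 - <<'E'
from h import *
im=cv2.imread('pics/top17.png').astype(int);m=(im[:,:,2]>110)&(im[:,:,1]<70)&(im[:,:,0]<70);ys,xs=np.where(m[225:260,300:370]);print('top red x',xs.min()+300,xs.max()+300,'y',ys.mean()+225)
im=cv2.imread('pics/side17.png').astype(int);m=(im[:,:,2]>110)&(im[:,:,1]<70)&(im[:,:,0]<70);ys,xs=np.where(m[165:205,290:320]);print('side red y',ys.min()+165,ys.max()+165)
for h in(0,.05,.1):
    for L in(.127,.049):
        P=[*j2w(.0005,-.130-L*np.cos(h)),.078+L*np.sin(h)+.0075];print(h,L,np.round(proj('top17',P),1),np.round(proj('side17',P),1))
robot.hand_in()
E
```

```text
top red x 318 348 y 241.46354166666666
side red y 176 193
0 0.127 [348.9 241.5] [308.6 174.9]
0 0.049 [317.6 240. ] [306.3 191.8]
0.05 0.127 [349.3 241.5] [308.7 173. ]
0.05 0.049 [317.7 240. ] [306.3 191.1]
0.1 0.127 [349.6 241.5] [308.8 171.2]
0.1 0.049 [317.7 240. ] [306.3 190.4]
the job is handed in; nothing more can be done
```

The plain wagon is fully home in the jig, the toggle clamp is closed on it, and I handed the job in at about 26.5 s of the 69 s allowed.

- **Seating:** I had measured where the keys lie from the camera pictures (about 2 mm towards +y of the middle). The slots went over them on the first lowering, so no sliding search was needed. I pressed the wagon down with about 22 N and it stopped solidly at the home height.
- **Height check:** With closed fingers I pressed on its top, about 20 N in the middle and 10 N near the +y end. Both spots measured 48.3–48.4 mm against the nominal 48 mm, so it sits level and down. I did not probe the -y end because the clamp arm was in the way.
- **Clamp:** I led the red handle down its arc by a pinch grip. Near the end the pads twisted instead of slipping, with sideways force up to about 26 N. I let go and pressed the handle with closed fingers onto its stop, which was solid at about 31 N. The last pictures fit a handle angle of 0, with the foot on the wagon.
- **Surroundings:** In the last overhead view the painted wagons, jar, cup, doll and brush looked unmoved, and the mallet was partly hidden by the arm. The gripper was clear of everything at hand-in.

Two things did not match what I expected. I hardly felt the spring plungers on the way down: about 1 N vertical and 2 N sideways, where 5–17 N was stated. Also, the overhead and wrist cameras disagreed by about 2 mm on the jig's x position, and I followed the wrist camera.

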